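# Press the broken wax stub out of the casting block

### The job

In the wax-tree workshop a broken blue wax stub is stuck down in one of the two bores of the aluminium press-out stand. Take the steel drift (straight plain handle on a round flat collar) from the tool rack and push it down through that bore until its collar rests on the block and the stub has dropped out below into the stand's tray. Leave the drift standing there, and leave the whole blue rod in the other bore alone.

Things in the scene. Friction and masses are not known exactly. Their poses are not given: they have to be found in the camera images.
- drift: Steel drift in a hole of the open rack (fixed, top at 75 mm): handle 24 mm dia x 55, flat collar 44 dia x 8, shank 16 dia x 62. Origin: centre of the collar's underside; z up (handle z = 8 to 63 mm, tip -62). 0.2-0.33 kg. At the start y runs along the rack's row, so grip closing along x; neighbours 65 mm apart: mushroom-headed tamper, tapered mandrel, up to 38 mm wide, 80 above rack.
- stub: Broken blue wax stub, cylinder 28 mm dia x 28 mm long, 20 g, upright in one of the stand's two bores, its top about 6 mm below the block's top. It sits on sprung detent balls: about 9 N starts it past them, then 1 to 3 N, and it must be followed right through the bore. Origin: centre of its underside; z along its axis, up at the start.
- stand: Fixed aluminium stand, origin at table height under its centre, z up. Block 90 (x) x 210 mm (y), from 65 to 115 mm high, on two end walls over a tray (110 mm in x, floor at 6 mm, rims 16 mm high). Two vertical through bores, 30 mm dia, 3 mm chamfer, at x = 0, y = -45 and +45 mm: one holds the stub, the other the whole rod.
- whole_rod: Whole blue wax rod, cylinder 28 mm dia x 80 mm, 50 g, upright in the stand's other bore on similar detents, reaching about 46 mm above the block's top. To be left alone. Origin: centre of its underside; z along its axis, up.
Things that resemble listed ones, but are neither listed nor needed, are in the scene too. There is more than one size of the stand; the one meant has the size given above.

How it is judged:
On the way, in this order (a step that is already met when the one before it is completed fails the run):
1. the drift's tip enters the bore above the stub, with the stub still in it (horizontal distance between drift and stub below 0.015 m and z of drift in the frame of stand below 0.175 m and angle between drift's own z axis and vertical below 0.2 rad and z of stub in the frame of stand above 0.045 m), for 0.05 s.
2. the stub has left the bore at the bottom and lies in the tray (z of stub in the frame of stand below 0.042 m), for 0.1 s.
At the end, for the whole second after the job is handed in: The stub lies at rest in the stand's tray, below the block; the drift stands in the bore, upright within 10 degrees, its collar resting on the block's top (within 6 mm), at rest (z of stub in the frame of stand below 0.042 m and x of stub in the frame of stand between -0.055 and 0.055 m and y of stub in the frame of stand between -0.105 and 0.105 m and z of drift in the frame of stand between 0.108 and 0.121 m and x of drift in the frame of stand between -0.015 and 0.015 m and angle between drift's own z axis and vertical below 0.17 rad and linear speed of drift below 0.02 m/s and linear speed of stub below 0.03 m/s); the robot touches nothing.
It fails at once if the whole rod is shifted in its bore or pulled out of it (by more than 15 mm) (distance of whole_rod from where it was at the start of the episode above 0.015 m).
It also fails if it takes over 48 s, if anything falls off the work surface, if the arm or the gripper's body presses on something with over 40 N, if the wrist force passes 120 N, or if a joint passes its speed limit or range.

### The arm

A 6-joint arm with a two-finger parallel gripper is mounted at the origin on the work surface. World frame = base frame: x ahead of the robot, y to its left, z up, the work surface at z = 0. Lengths are in m, angles in rad, forces in N, time in s.
With the tool pointing down it reaches from about 0.35 to 0.775 m from the base axis. Payload 7.3 kg.
Tool frame: the origin (TCP) lies between the finger pads; the fingertips stand 11 mm ahead of it and the grasp point (between the pads) lies 8 mm behind it; y points along the fingers, x is the direction in which the jaws open and shut, and the axes are right-handed (so a half turn about y gives the same grasp; the last joint's range is limited). The gripper opens to 92 mm and grips with 3 to 60 N. Pads are 19 mm wide; open, the fingers measure 130 mm over their backs; the gripper's body (75 mm by 190 mm) begins 47 mm behind the grasp point.
Start: joints at [1.007, 0.342, 1.524, -0, 1.275, -0.146], TCP at [0.213, 0.48, 0.238] pointing down, gripper open.
Joint ranges: [-2.53, 2.53], [-0.77, 2.02], [0.04, 2.7], [-1, 4.14], [0.28, 2.66], [-3.11, 3.11]. Speed limits (rad/s): [2.57, 2.57, 3.14, 3.14, 3.14, 3.14].

### API

Orientations are given as a unit quaternion [w, x, y, z].
In Python, from rig import r, capture gives the robot as it stands. The module is installed in compiled form; this text tells all that it offers.
- The arm moves only by the tool send_rows, never from a script. Its argument "steps" is text: rows parted by semicolons, each of 6 numbers parted by spaces: the shift along the tool's x, y, z in m, then the turn, a rotation vector about the tool's x, y, z in rad. A call has 1 to 10 rows; each row shifts and turns the pose as measured when the row begins, along the tool's axes as they then stand; what a row does not reach is not made up. A row lasts 1/8 s, in which the tool goes at most 62.5 mm and 10.7 degrees, less where a joint would pass 70% of its speed; a pose out of reach is approached as far as the arm can. A call with a gripper value outside its range is refused whole. "gripper" is the finger opening in m, from 0 to 0.0918, set as the call begins (left out, the last holds). The fingers move at their own pace and stop on an object; the grip force is fixed at half the most. Time passes only in rows, so rows that do not move let the fingers close. It gives the time, the measured TCP pose, the force and the opening at its end, in the units of the state.
- r.get_obs(): the state, without advancing time (a new reading comes with each control period).
- capture(name): name is "scene" or "side" or "wrist"; returns a dict with "image" (480x640x3 uint8, blue, green, red), "intrinsics" (3x3 intrinsics, pixels), "extrinsics" (4x4, takes a point from world to camera coordinates); the wrist camera has in their place "tool_from_camera" (4x4, takes a point from camera to tool coordinates, whose origin is the TCP and whose axes are the tool frame's). Camera axes: x right, y up, looking along -z (the intrinsics and any distortion apply to the point x, -y, -z); pixel columns grow to the right and rows downward; lengths in m; the calibration is good to about 2 mm. A picture is of the moment at which its call begins: read the wrist's pose just before it. There is no depth.
- r.sign_off(): hands the job in, once; it reports no verdict.
The state is a dict: "clock": time; "joint_pos": joint angles; "joint_vel": joint speeds; "joint_efforts": joint torques, N m; "ee_pos": TCP position; "ee_rot": TCP orientation; "ft_force": force on the tool from outside, world axes, zero at the start; "wrist_torque": the same for the moment, N m; "finger_gap": finger opening in m.
Only numpy, scipy, OpenCV 4.12 (cv2) and the standard library are available. Lean on these libraries where they do the work, as an engineer would, in place of code of your own. Each camera call takes 0.05 s, during which the arm holds its last target.

## Working session

There is one attempt and no reset: what is moved stays moved. The work goes in short steps, Python scripts to look and compute and a tool call to move; the robot and the scene stay as the last step left them, time stands still between calls to the robot, and variables do not carry over. Pictures are saved under pics/ and viewed, and the job is handed in when it is done.

Besides the shell and the picture viewer there is one more tool, called after ">>>" by a JSON object that holds its "fn" and its "kwargs", one argument or row to a line. send_rows: Moves the arm, as the interface text tells. Its arguments: {"type":"object","properties":{"steps":{"type":"string"},"gripper":{"type":"number"}},"required":["steps"]}

```bash
mkdir -p pics; cat > h.py <<'E'
from rig import r, capture
import numpy as np, cv2
def ray(c,u,v):
    K=np.array(c["intrinsics"]);E=np.array(c["extrinsics"])
    d=np.linalg.inv(K)@[u,v,1]; d=np.array([d[0],-d[1],-d[2]])
    R=E[:3,:3];o=-R.T@E[:3,3]; return o,R.T@d
def onz(c,u,v,z):
    o,d=ray(c,u,v); return o+d*(z-o[2])/d[2]
def proj(c,p):
    K=np.array(c["intrinsics"]);E=np.array(c["extrinsics"])
    q=E[:3,:3]@p+E[:3,3]; q=K@[q[0],-q[1],-q[2]]; return q[:2]/q[2]
E
python3 - <<'E'
from h import *
import pickle
for n in("scene","side","wrist"):
    c=capture(n);cv2.imwrite(f"pics/{n}0.png",c["image"]);pickle.dump(c,open(n+"0.pkl","wb"))
    print(c.keys())
o=r.get_obs();print(o)
E
```

```text
dict_keys(['image', 'intrinsics', 'extrinsics'])
dict_keys(['image', 'intrinsics', 'extrinsics'])
dict_keys(['image', 'intrinsics', 'tool_from_camera'])
{'clock': 0.15, 'joint_pos': array([ 1.00698797e+00,  3.42510663e-01,  1.52478147e+00, -1.68853334e-06,
        1.27539397e+00, -1.45995225e-01]), 'joint_vel': array([-2.69992114e-06, -8.45351185e-04, -2.67678452e-03,  9.20170553e-04,
       -9.63351205e-05, -1.84634121e-03]), 'joint_efforts': array([ 7.59821160e-04, -4.31467330e+01, -2.44353354e+01,  7.16063264e-02,
        5.36729791e-02, -7.83415521e-05]), 'ee_pos': array([0.2128495 , 0.47960541, 0.23723723]), 'ee_rot': array([-0.59266228,  0.59298599,  0.38508296, -0.38578512]), 'ft_force': array([-1.10358368, -0.37703126,  0.00191341]), 'wrist_torque': array([-0.03567769, -0.00268125,  0.01290595]), 'finger_gap': 0.09203601992712442}
```

View pics/scene0.png

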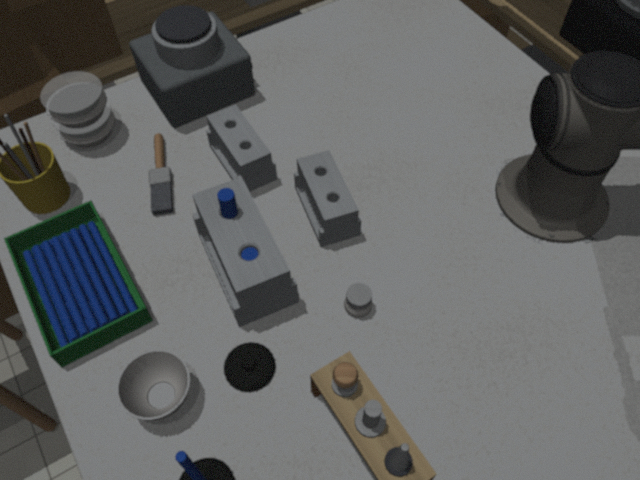

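View pics/side0.png

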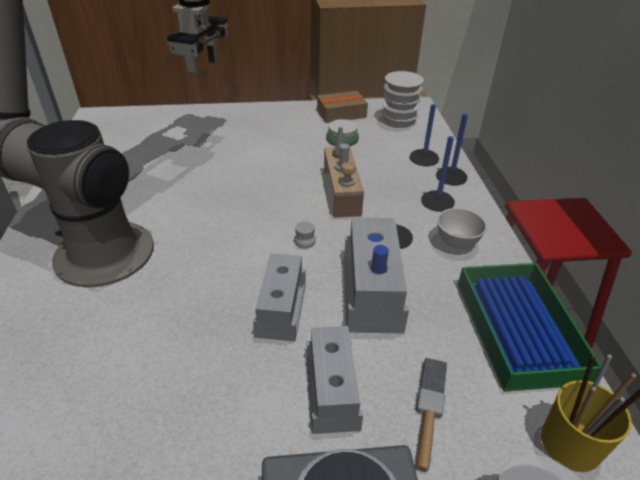

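View pics/wrist0.png

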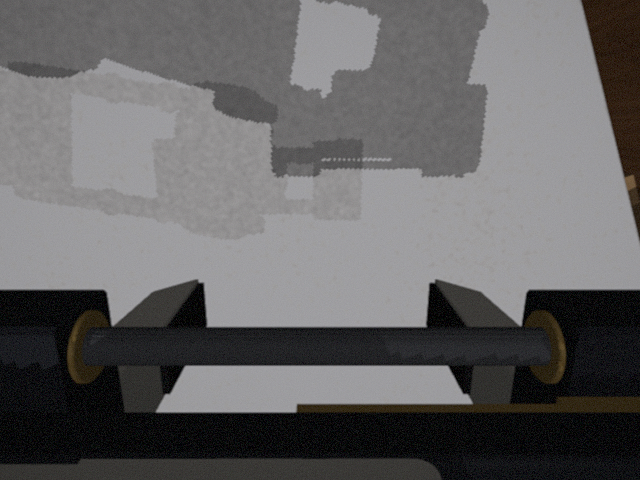

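```bash
python3 - <<'E'
import pickle,numpy as np
from scipy.spatial.transform import Rotation as R
for n in("scene","side"):
    c=pickle.load(open(n+"0.pkl","rb"));print(c["intrinsics"],c["extrinsics"])
    E=np.array(c["extrinsics"]);print(-E[:3,:3].T@E[:3,3])
print(pickle.load(open("wrist0.pkl","rb"))["tool_from_camera"])
q=[-0.59266228,  0.59298599,  0.38508296, -0.38578512]
print(R.from_quat(q[1:]+q[:1]).as_matrix())
E
```

```text
[[588.90816066   0.         319.94327045]
 [  0.         588.90816066 247.08586227]
 [  0.           0.           1.        ]] [[-0.85075759  0.52554567 -0.00364369  0.44717444]
 [-0.44243218 -0.71243636  0.54469092  0.10008392]
 [ 0.28366406  0.46501202  0.83862896 -1.14114401]
 [ 0.          0.          0.          1.        ]]
[0.74841894 0.36693851 0.90411097]
[[502.45916643   0.         314.53736248]
 [  0.         502.45916643 236.48833776]
 [  0.           0.           1.        ]] [[ 0.99567141 -0.09239728  0.01005879 -0.47276718]
 [ 0.05188772  0.64238185  0.7646262  -0.03533768]
 [-0.07711096 -0.76079452  0.64439553 -1.12548225]
 [ 0.          0.          0.          1.        ]]
[ 0.38576734 -0.87724284  0.75703131]
[[ 9.99999939e-01  3.47830737e-04  1.38596818e-05 -9.57896101e-04]
 [-8.11541046e-05  2.71662463e-01 -9.62392591e-01 -1.47194788e-01]
 [-3.38514880e-04  9.62392532e-01  2.71662475e-01  7.41015462e-02]
 [ 0.00000000e+00  0.00000000e+00  0.00000000e+00  1.00000000e+00]]
[[ 4.05761915e-01 -5.82977079e-04 -9.13978626e-01]
 [ 9.13978171e-01 -9.25078926e-04  4.05762303e-01]
 [-1.08205249e-03 -9.99999402e-01  1.57466528e-04]]
```

The middle tool in the rack looks like the drift (scene ~(371,412)). The stub shows blue at scene (249,253) and the rod at (228,203). Zooming in to check.

```bash
python3 - <<'E'
import cv2,numpy as np
s=cv2.imread("pics/scene0.png");t=cv2.imread("pics/side0.png")
f=lambda i,x,y,w,h:cv2.resize(i[y:y+h,x:x+w],(400,400),interpolation=cv2.INTER_CUBIC)
a=f(s,300,340,140,140);b=f(t,290,110,100,100)
cv2.imwrite("pics/z1.png",np.clip(np.hstack([a,b]).astype(float)*1.4,0,255).astype(np.uint8))
a=f(s,180,165,130,160);b=f(t,330,205,90,130)
cv2.imwrite("pics/z2.png",np.clip(np.hstack([a,b]).astype(float)*1.4,0,255).astype(np.uint8))
E
```

```text
(no output)
```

View pics/z1.png

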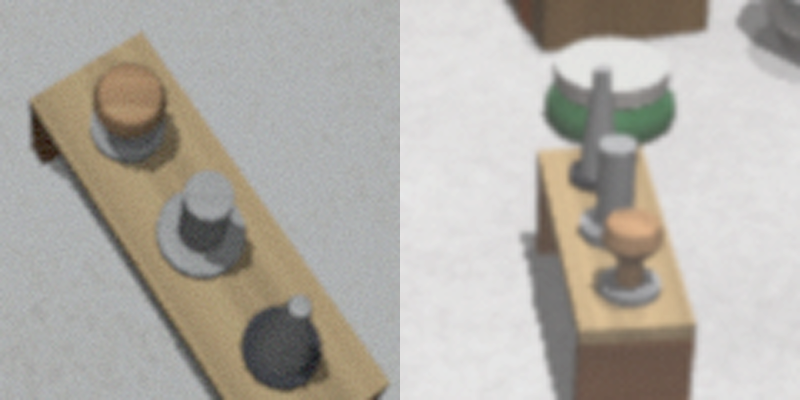

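View pics/z2.png

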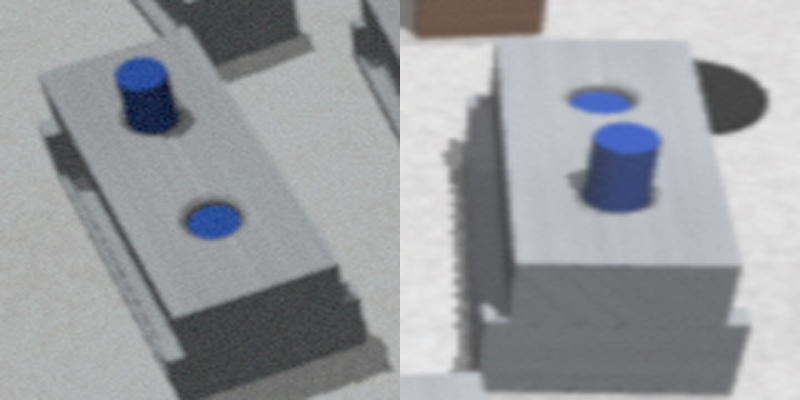

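```bash
python3 - <<'E'
from h import *
import pickle
s=pickle.load(open("scene0.pkl","rb"));t=pickle.load(open("side0.pkl","rb"))
for c,n in((s,"sc"),(t,"si")):
    hsv=cv2.cvtColor(c["image"],cv2.COLOR_BGR2HSV)
    m=cv2.inRange(hsv,(105,130,40),(130,255,255))
    k,l,st,ce=cv2.connectedComponentsWithStats(m)
    for i in range(1,k):
        if st[i,4]>60: print(n,st[i],ce[i], onz(c,*ce[i],.109)[:2] )
print("handle top",onz(s,373.5,408.6,.138),onz(t,344.2,146.5,.138))
print("collar",onz(s,370.3,421.5,.083))
print("rodtop",onz(s,226.1,194.6,.161), onz(t,330+227*.225,205+138*.325,.161))
# block corners scene crop -> top z .115
for u,v in((40,76),(185,28),(335,265),(175,318)): print("c",onz(s,180+u*.325,165+v*.4,.115)[:2])
for u,v in((495,42),(690,42),(740,264),(514,265)): print("cs",onz(t,330+(u-400)*.225,205+v*.325,.115)[:2])
for u,v in((30,102),(142,35),(388,382)): print("rack",onz(s,300+u*.35,340+v*.35,.075)[:2])
E
```

```text
sc [218 188  19  30 397] [226.97732997 202.52392947] [ 0.5659747  -0.23364184]
sc [  23  222  114  124 8086] [ 78.05651744 282.26242889] [ 0.83271589 -0.21665663]
sc [241 247  17  13 167] [248.9760479  253.25149701] [ 0.58211198 -0.12383624]
sc [176 452  28  28 263] [187.80228137 465.84410646] [0.80313574 0.12362937]
si [374 246  14  10 113] [380.62831858 250.3539823 ] [ 0.58738995 -0.16409213]
si [ 473  276  107   96 5758] [524.20701633 325.65317819] [ 0.78949639 -0.3692294 ]
handle top [0.56262294 0.19499264 0.138     ] [0.5630804  0.18576647 0.138     ]
collar [0.56340641 0.19530966 0.083     ]
rodtop [ 0.57191215 -0.2093382   0.161     ] [ 0.57227005 -0.22004526  0.161     ]
c [ 0.60947461 -0.27313365]
c [ 0.52206409 -0.26837446]
c [ 0.54593569 -0.05836289]
c [ 0.63203324 -0.06765776]
cs [ 0.54400738 -0.06826166]
cs [ 0.63490366 -0.07552159]
cs [ 0.61040189 -0.28014718]
cs [ 0.52088272 -0.27349587]
rack [0.59827643 0.09171868]
rack [0.52907391 0.09127082]
rack [0.52647967 0.29779824]
```

>>> {"fn": "send_rows", "kwargs": {
  "steps": "0 -0.003 0 0 0.165 0; 0 -0.003 0 0 0.165 0; 0 -0.003 0 0 0.165 0; 0 -0.003 0 0 0.165 0; 0 -0.003 0 0 0.165 0; 0 -0.003 0 0 0.165 0; 0 -0.003 0 0 0.165 0; 0 0 0 0 0 0"
}}

```text
clock: 1.15
ee_pos: [0.2121, 0.4784, 0.2562]
ee_rot: [-0.705, 0.709, -0.015, 0.012]
ft_force: [0.7, 0.1, 0.1]
finger_gap: 0.092
```

```bash
cat >> h.py <<'E'
from scipy.spatial.transform import Rotation as Ro
def pose():
    o=r.get_obs();q=o["ee_rot"];return np.array(o["ee_pos"]),Ro.from_quat([q[1],q[2],q[3],q[0]]).as_matrix(),o
def goal(p,yaw):
    """print tool-frame shift and rotvec to world TCP p, tool x at yaw, y down"""
    P,M,o=pose();x=np.array([np.cos(yaw),np.sin(yaw),0]);y=np.array([0,0,-1.])
    G=np.c_[x,y,np.cross(x,y)]
    print("t",round(float(o["clock"]),2),"pos",P.round(4),"j",np.round(o["joint_pos"],2),"F",np.round(o["ft_force"],1),"gap",round(float(o["finger_gap"]),4))
    print("shift now-axes",(M.T@(np.array(p)-P)).round(4),"shift goal-axes",(G.T@(np.array(p)-P)).round(4),"rot",Ro.from_matrix(M.T@G).as_rotvec().round(4))
def wray(c,P,M,u,v):
    K=np.array(c["intrinsics"]);T=np.array(c["tool_from_camera"])
    d=np.linalg.inv(K)@[u,v,1];d=T[:3,:3]@[d[0],-d[1],-d[2]]
    return P+M@T[:3,3],M@d
def wonz(c,P,M,u,v,z):
    o,d=wray(c,P,M,u,v);return o+d*(z-o[2])/d[2]
E
python3 - <<'E'
from h import *
goal([.563,.195,.275],0)
E
```

```text
t 1.15 pos [0.2121 0.4784 0.2562] j [1.01 0.33 1.49 0.   1.33 1.04] F [0.7 0.1 0.1] gap 0.092
shift now-axes [ 0.3614 -0.0184 -0.27  ] shift goal-axes [ 0.3509 -0.0188 -0.2834] rot [ 0.0063 -0.038  -0.0038]
```

>>> {"fn": "send_rows", "kwargs": {
  "steps": "0.036 -0.002 -0.027 0.001 -0.004 0; 0.036 -0.002 -0.027 0.001 -0.004 0; 0.036 -0.002 -0.027 0.001 -0.004 0; 0.036 -0.002 -0.027 0.001 -0.004 0; 0.036 -0.002 -0.027 0.001 -0.004 0; 0.036 -0.002 -0.028 0.001 -0.004 0; 0.036 -0.002 -0.028 0 -0.004 0; 0.036 -0.002 -0.028 0 -0.004 0; 0.036 -0.002 -0.028 0 -0.004 0; 0.036 -0.001 -0.028 0 -0.003 0"
}}

```text
clock: 2.4
ee_pos: [0.5801, 0.1968, 0.2713]
ee_rot: [-0.706, 0.707, 0.015, -0.021]
ft_force: [0.2, -0.1, 0.3]
finger_gap: 0.0914
```

>>> {"fn": "send_rows", "kwargs": {
  "steps": "0 0 0 0 0 0; 0 0 0 0 0 0"
}}

```text
clock: 2.65
ee_pos: [0.5815, 0.1947, 0.2695]
ee_rot: [-0.706, 0.707, 0.015, -0.022]
ft_force: [-0.4, 0.6, 0.2]
finger_gap: 0.092
```

```bash
python3 - <<'E'
from h import *
import pickle
goal([.563,.195,.275],0)
P,M,o=pose();c=capture("wrist");cv2.imwrite("pics/w1.png",c["image"]);pickle.dump((c,P,M),open("w1.pkl","wb"))
print(M.round(3))
E
```

```text
t 2.65 pos [0.5815 0.1947 0.2695] j [0.2  0.49 1.2  0.   1.46 0.15] F [-0.4  0.6  0.2] gap 0.092
shift now-axes [-0.0185 -0.0053  0.0013] shift goal-axes [-0.0185 -0.0055  0.0003] rot [ 0.0017  0.0521 -0.0107]
[[ 0.999 -0.011 -0.052]
 [ 0.052 -0.002  0.999]
 [-0.011 -1.    -0.001]]
```

View pics/w1.png

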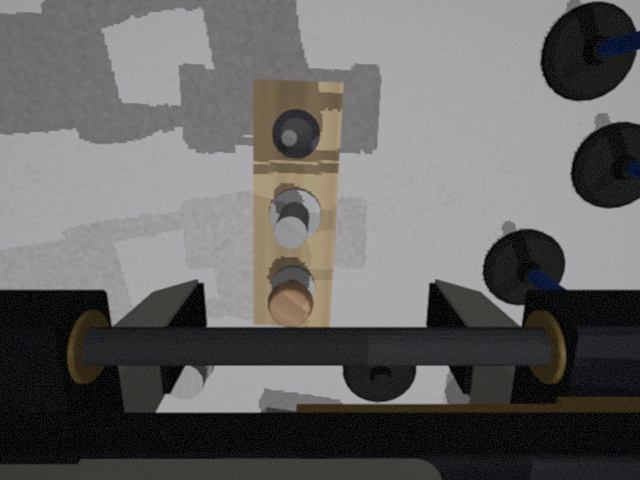

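The drift is the middle tool: handle top at about (291,233), collar about (295,212).

```bash
python3 - <<'E'
from h import *
import pickle
c,P,M=pickle.load(open("w1.pkl","rb"))
print(c["intrinsics"])
im=c["image"];z=cv2.resize(im[180:270,245:345],(800,720),interpolation=cv2.INTER_CUBIC)
z=z[:600];cv2.imwrite("pics/w1z.png",z)
print(wonz(c,P,M,291,233,.138),wonz(c,P,M,295,212,.083))
for u,v in((253,80),(344,80),(253,322),(329,327)):print(wonz(c,P,M,u,v,.075))
E
```

```text
[[414.76335337   0.         316.14620986]
 [  0.         414.76335337 237.63210205]
 [  0.           0.           1.        ]]
[0.5614099  0.19082801 0.138     ] [0.56084208 0.19377285 0.083     ]
[0.52401287 0.29454065 0.075     ]
[0.59430672 0.29812044 0.075     ]
[0.52612742 0.08778327 0.075     ]
[0.59544459 0.08669477 0.075     ]
```

View pics/w1z.png

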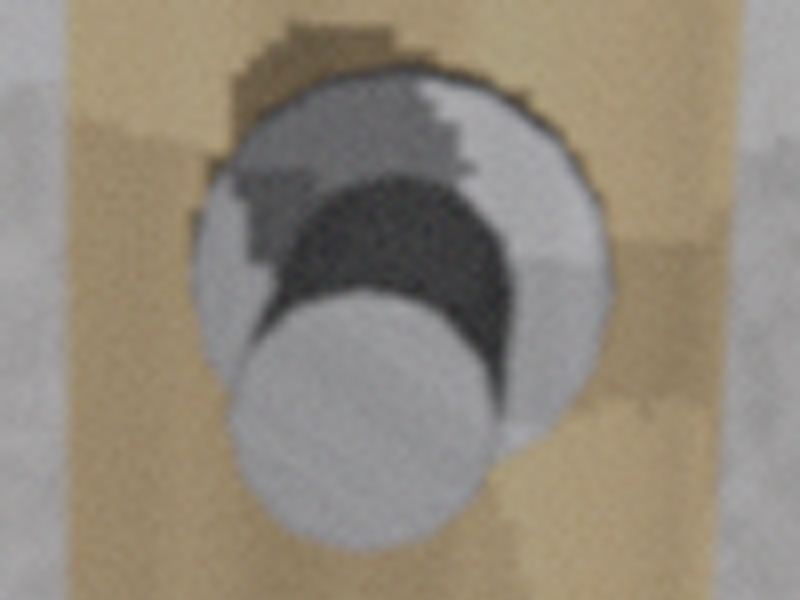

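>>> {"fn": "send_rows", "kwargs": {
  "steps": "-0.01 0 0 0.001 0.026 -0.005; -0.01 0 -0.002 0.001 0.026 -0.005; 0 0 0 0 0 0"
}}

```text
clock: 3.08
ee_pos: [0.5575, 0.1943, 0.2703]
ee_rot: [0.707, -0.707, -0.001, 0.001]
ft_force: [-0.4, 0.1, 1.2]
finger_gap: 0.0918
```

```bash
python3 - <<'E'
from h import *
goal([.561,.192,.104],0)
E
```

```text
t 3.08 pos [0.5575 0.1943 0.2703] j [0.21 0.44 1.28 0.   1.42 0.2 ] F [-0.4  0.1  1.2] gap 0.0918
shift now-axes [ 0.0035  0.1663 -0.0024] shift goal-axes [ 0.0035  0.1663 -0.0023] rot [-0.0005  0.0022 -0.0003]
```

>>> {"fn": "send_rows", "kwargs": {
  "steps": "0.0035 0.02 -0.0024 0 0.002 0; 0 0.03 0 0 0 0; 0 0.03 0 0 0 0; 0 0.02 0 0 0 0; 0 0 0 0 0 0"
}}

```text
clock: 3.7
ee_pos: [0.5598, 0.1951, 0.1702]
ee_rot: [0.708, -0.706, -0.004, 0.001]
ft_force: [-0.8, 0.1, -0.6]
finger_gap: 0.0922
```

```bash
python3 - <<'E'
from h import *
goal([.561,.192,.104],0)
P,M,o=pose();c=capture("wrist");cv2.imwrite("pics/w2.png",c["image"])
c=capture("side");cv2.imwrite("pics/s2.png",cv2.resize(c["image"][90:240,270:430],(640,600)))
E
```

```text
t 3.7 pos [0.5598 0.1951 0.1702] j [0.21 0.52 1.43 0.   1.18 0.2 ] F [-0.8  0.1 -0.6] gap 0.0922
shift now-axes [ 0.0008  0.0662 -0.0033] shift goal-axes [ 0.0012  0.0662 -0.0031] rot [-0.002   0.0064  0.0046]
```

View pics/w2.png

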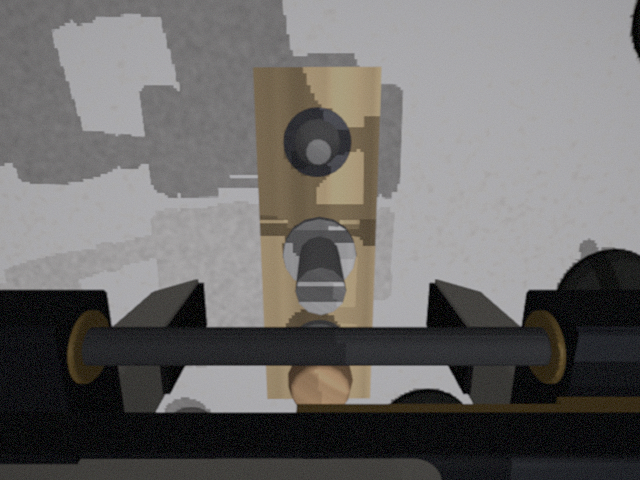

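View pics/s2.png

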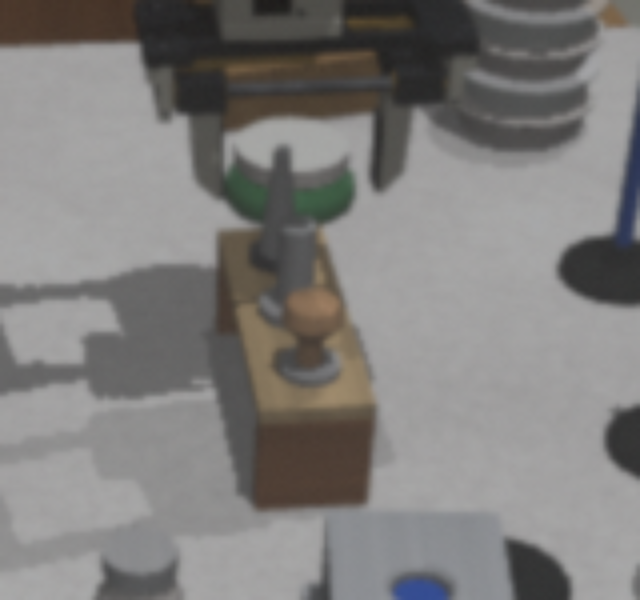

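Jaws straddle the drift (handle top at (320,292), centred). Descend.

>>> {"fn": "send_rows", "kwargs": {
  "steps": "0.001 0.022 -0.003 -0.002 0.006 0.004; 0 0.022 0 0 0 0; 0 0.02 0 0 0 0; 0 0 0 0 0 0"
}}

```text
clock: 4.3
ee_pos: [0.566, 0.1937, 0.1133]
ee_rot: [0.708, -0.706, -0.006, -0.005]
ft_force: [-0.3, -0.1, 0.3]
finger_gap: 0.0917
```

```bash
python3 - <<'E'
from h import *
goal([.561,.192,.104],0)
E
```

```text
t 4.3 pos [0.566  0.1937 0.1133] j [ 0.2   0.58  1.49 -0.    1.05  0.2 ] F [-0.3 -0.1  0.3] gap 0.0917
shift now-axes [-0.0052  0.0092 -0.0017] shift goal-axes [-0.005   0.0093 -0.0017] rot [-0.0032  0.0013  0.0157]
```

>>> {"fn": "send_rows", "kwargs": {
  "steps": "-0.005 0.009 -0.001 -0.003 0.001 0.016; 0 0 0 0 0 0"
}}

```text
clock: 4.55
ee_pos: [0.5622, 0.1931, 0.1063]
ee_rot: [0.707, -0.707, -0.001, -0.001]
ft_force: [-0.1, 0.4, -0.3]
finger_gap: 0.0919
```

```bash
python3 - <<'E'
from h import *
for i in range(3):goal([.561,.192,.104],0)
E
```

```text
t 4.55 pos [0.5622 0.1931 0.1063] j [0.2  0.59 1.5  0.   1.05 0.2 ] F [-0.1  0.4 -0.3] gap 0.0919
shift now-axes [-0.0012  0.0023 -0.0011] shift goal-axes [-0.0012  0.0023 -0.0011] rot [-0.0008  0.0005  0.0027]
t 4.55 pos [0.5622 0.1931 0.1063] j [0.2  0.59 1.5  0.   1.05 0.2 ] F [-0.1  0.4 -0.3] gap 0.0919
shift now-axes [-0.0012  0.0023 -0.0011] shift goal-axes [-0.0012  0.0023 -0.0011] rot [-0.0008  0.0005  0.0027]
t 4.55 pos [0.5622 0.1931 0.1063] j [0.2  0.59 1.5  0.   1.05 0.2 ] F [-0.1  0.4 -0.3] gap 0.0919
shift now-axes [-0.0012  0.0023 -0.0011] shift goal-axes [-0.0012  0.0023 -0.0011] rot [-0.0008  0.0005  0.0027]
```

Close.

>>> {"fn": "send_rows", "kwargs": {
  "steps": "-0.001 0.002 -0.001 -0.001 0 0.002; 0 0 0 0 0 0; 0 0 0 0 0 0; 0 0 0 0 0 0; 0 0 0 0 0 0; 0 0 0 0 0 0",
  "gripper": 0.01
}}

```text
clock: 5.3
ee_pos: [0.562, 0.1922, 0.1058]
ee_rot: [0.707, -0.707, -0.001, -0.001]
ft_force: [-0.4, 0.0, 0.2]
finger_gap: 0.0363
```

```bash
python3 - <<'E'
from h import *
goal([.561,.192,.104],0)
c=capture("wrist");cv2.imwrite("pics/w3.png",c["image"])
E
```

```text
t 5.3 pos [0.562  0.1922 0.1058] j [ 0.2   0.59  1.5  -0.    1.04  0.2 ] F [-0.4  0.   0.2] gap 0.0363
shift now-axes [-0.001   0.0018 -0.0002] shift goal-axes [-0.001   0.0018 -0.0002] rot [-0.0003  0.0005  0.0033]
```

View pics/w3.png

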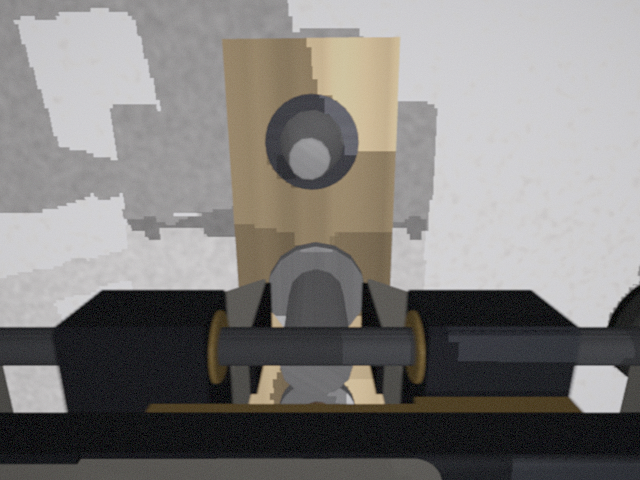

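>>> {"fn": "send_rows", "kwargs": {
  "steps": "0 0 0 0 0 0; 0 0 0 0 0 0; 0 0 0 0 0 0"
}}

```text
clock: 5.72
ee_pos: [0.5619, 0.1922, 0.1058]
ee_rot: [0.707, -0.707, -0.001, -0.001]
ft_force: [0.1, -0.2, 0.8]
finger_gap: 0.0234
```

>>> {"fn": "send_rows", "kwargs": {
  "steps": "0 -0.005 0 0 0 0; 0 -0.01 0 0 0 0; 0 -0.02 0 0 0 0; 0 -0.02 0 0 0 0; 0 0 0 0 0 0"
}}

```text
clock: 6.35
ee_pos: [0.561, 0.1921, 0.1626]
ee_rot: [-0.707, 0.707, 0.0, 0.0]
ft_force: [0.1, -0.0, -3.1]
finger_gap: 0.0239
```

```bash
python3 - <<'E'
from h import *
goal([.561,.192,.290],0)
E
```

```text
t 6.35 pos [0.561  0.1921 0.1626] j [ 0.2   0.53  1.44 -0.    1.17  0.2 ] F [ 0.1 -0.  -3.1] gap 0.0239
shift now-axes [ 1.000e-04 -1.274e-01 -1.000e-04] shift goal-axes [ 0.000e+00 -1.274e-01 -1.000e-04] rot [0.0002 0.0005 0.0005]
```

>>> {"fn": "send_rows", "kwargs": {
  "steps": "0 -0.03 0 0 0 0; 0 -0.035 0 0 0 0; 0 -0.035 0 0 0 0; 0 -0.02 0 0 0 0; 0 -0.005 -0.02 0 0.01 0; 0 0 -0.035 0 0.02 0; 0 0 -0.035 0 0.02 0; 0 0 -0.035 0 0.02 0; 0 0 -0.035 0 0.02 0; 0 0 -0.035 0 0.02 0"
}}

```text
clock: 7.6
ee_pos: [0.5466, -0.0119, 0.28]
ee_rot: [-0.704, 0.708, -0.046, 0.033]
ft_force: [0.8, -0.5, -2.4]
finger_gap: 0.0231
```

```bash
python3 - <<'E'
from h import *
goal([.582,-.165,.290],-.112)
E
```

```text
t 7.6 pos [ 0.5466 -0.0119  0.28  ] j [-0.16  0.36  1.37 -0.01  1.42 -0.04] F [ 0.8 -0.5 -2.4] gap 0.0231
shift now-axes [ 0.0522 -0.0101 -0.1482] shift goal-axes [ 0.0523 -0.01   -0.1481] rot [ 0.0059 -0.0003 -0.0186]
```

>>> {"fn": "send_rows", "kwargs": {
  "steps": "0.01 -0.002 -0.025 0.002 0 -0.006; 0.01 -0.002 -0.03 0.002 0 -0.006; 0.01 -0.002 -0.03 0 0 -0.004; 0.01 -0.002 -0.03 0 0 0; 0.005 -0.001 -0.015 0 0 0; 0 0 0 0 0 0; 0 0 0 0 0 0"
}}

```text
clock: 8.48
ee_pos: [0.5704, -0.1571, 0.28]
ee_rot: [0.706, -0.705, 0.05, -0.036]
ft_force: [0.1, -0.8, -3.1]
finger_gap: 0.0235
```

```bash
python3 - <<'E'
from h import *
import pickle
goal([.582,-.165,.290],-.112)
P,M,o=pose();c=capture("wrist");cv2.imwrite("pics/w4.png",c["image"]);pickle.dump((c,P,M),open("w4.pkl","wb"))
c=capture("side");cv2.imwrite("pics/s4.png",c["image"])
print(M.round(3))
E
```

```text
t 8.47 pos [ 0.5704 -0.1571  0.28  ] j [-0.4   0.45  1.24 -0.01  1.47 -0.27] F [ 0.1 -0.8 -3.1] gap 0.0235
shift now-axes [ 0.0123 -0.0102 -0.0065] shift goal-axes [ 0.0124 -0.01   -0.0066] rot [ 0.0001 -0.0098 -0.0185]
[[ 0.992 -0.018  0.121]
 [-0.121  0.002  0.993]
 [-0.019 -1.    -0.   ]]
```

View pics/w4.png

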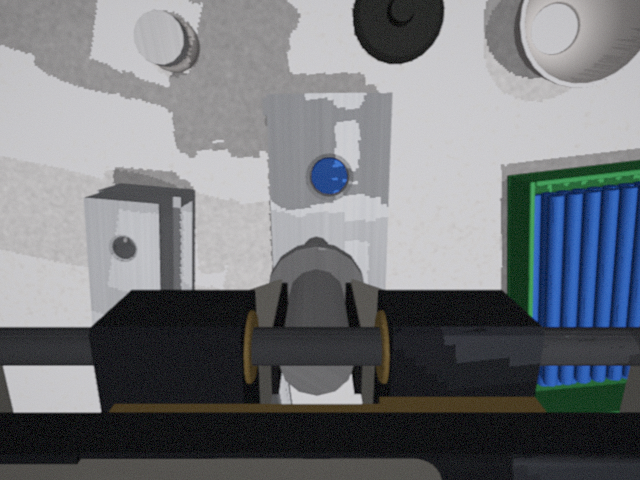

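View pics/s4.png

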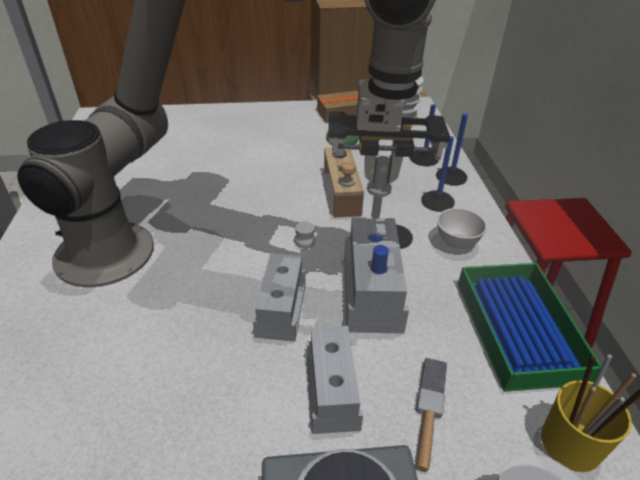

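```bash
python3 - <<'E'
from h import *
import pickle
c,P,M=pickle.load(open("w4.pkl","rb"))
hsv=cv2.cvtColor(c["image"],cv2.COLOR_BGR2HSV)
m=cv2.inRange(hsv,(105,110,40),(130,255,255));m[:,450:]=0
k,l,st,ce=cv2.connectedComponentsWithStats(m)
for i in range(1,k):
    if st[i,4]>60:
        print(st[i],ce[i],"z109",wonz(c,P,M,*ce[i],.109),"bbox c",wonz(c,P,M,st[i,0]+st[i,2]/2-.5,st[i,1]+st[i,3]/2-.5,.109))
z=c["image"][140:290,230:430];cv2.imwrite("pics/w4z.png",cv2.resize(z,(800,600),interpolation=cv2.INTER_CUBIC))
for u,v in((265,94),(392,94),(387,290)):print(wonz(c,P,M,u,v,.115))
T=np.array(c["tool_from_camera"]);K=np.array(c["intrinsics"])
def wproj(t):
    q=T[:3,:3].T@(np.array(t)-T[:3,3]);q=K@[q[0],-q[1],-q[2]];return q[:2]/q[2]
for y in(.0228,.0308,.0928):
    rr={.0228:.022,.0308:.022,.0928:.008}[y]
    print(y,[wproj([a*rr,y,b*rr]).round(1) for a,b in((0,0),(1,0),(-1,0),(0,1))])
E
```

```text
[ 312  158   36   36 1024] [328.83789062 175.48242188] z109 [ 0.57964533 -0.12582753  0.109     ] bbox c [ 0.58014604 -0.12590134  0.109     ]
[ 0.54101505 -0.06199958  0.115     ]
[ 0.63074028 -0.07310594  0.115     ]
[ 0.61583356 -0.22235103  0.115     ]
0.0228 [array([319.1, 291. ]), array([368.9, 291. ]), array([269.3, 291. ]), array([319.2, 243.2])]
0.0308 [array([319. , 284.1]), array([366.8, 284.1]), array([271.2, 284.2]), array([319. , 238.1])]
0.0928 [array([318.2, 245.3]), array([331.4, 245.3]), array([305. , 245.3]), array([318.2, 232.5])]
```

View pics/w4z.png

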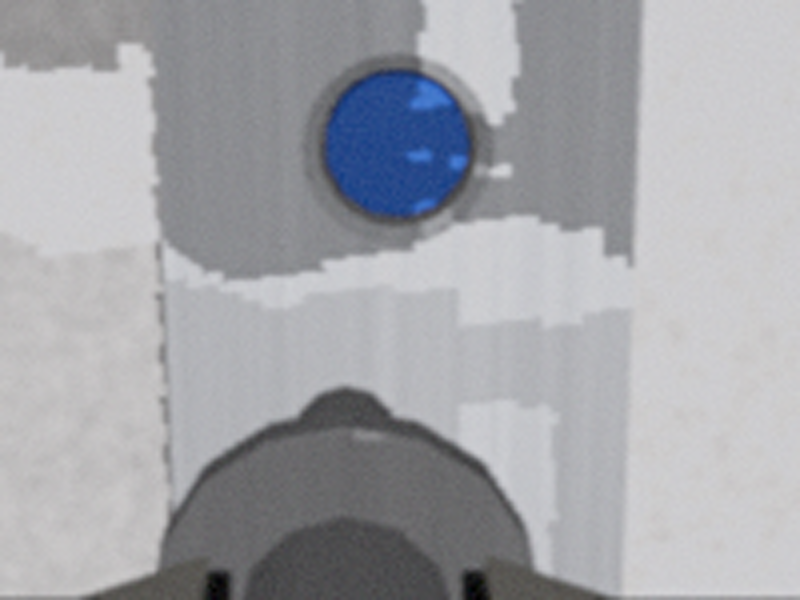

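```bash
python3 - <<'E'
from h import *
goal([.5815,-.1245,.225],-.112)
E
```

```text
t 8.57 pos [ 0.5706 -0.1568  0.2803] j [-0.39  0.45  1.24 -0.01  1.47 -0.27] F [ 0.1 -0.  -2.6] gap 0.0234
shift now-axes [0.0079 0.0551 0.0335] shift goal-axes [0.0072 0.0553 0.0334] rot [ 0.0005 -0.009  -0.018 ]
```

>>> {"fn": "send_rows", "kwargs": {
  "steps": "0.004 0 0.017 0 -0.009 -0.018; 0.003 0 0.016 0 0 0; 0 0.03 0 0 0 0; 0 0.02 0 0 0 0; 0 0 0 0 0 0"
}}

```text
clock: 9.2
ee_pos: [0.5834, -0.1161, 0.2306]
ee_rot: [0.706, -0.706, 0.036, -0.039]
ft_force: [0.3, -0.9, -2.9]
finger_gap: 0.0232
```

```bash
python3 - <<'E'
from h import *
goal([.5815,-.1245,.225],-.112)
c=capture("wrist");cv2.imwrite("pics/w5.png",c["image"])
c=capture("side");d=capture("scene");cv2.imwrite("pics/s5.png",np.hstack([cv2.resize(c["image"][130:290,320:440],(400,533)),cv2.resize(d["image"][130:290,190:310],(400,533))]))
E
```

```text
t 9.2 pos [ 0.5834 -0.1161  0.2306] j [-0.33  0.47  1.34  0.    1.33 -0.22] F [ 0.3 -0.9 -2.9] gap 0.0232
shift now-axes [-0.001   0.0056 -0.0086] shift goal-axes [-0.0009  0.0056 -0.0086] rot [-0.0007  0.0071  0.0043]
```

View pics/s5.png

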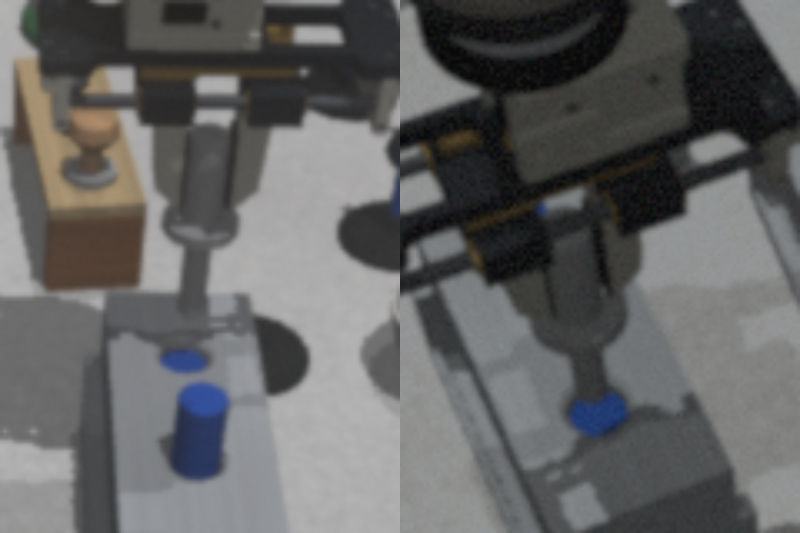

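View pics/w5.png

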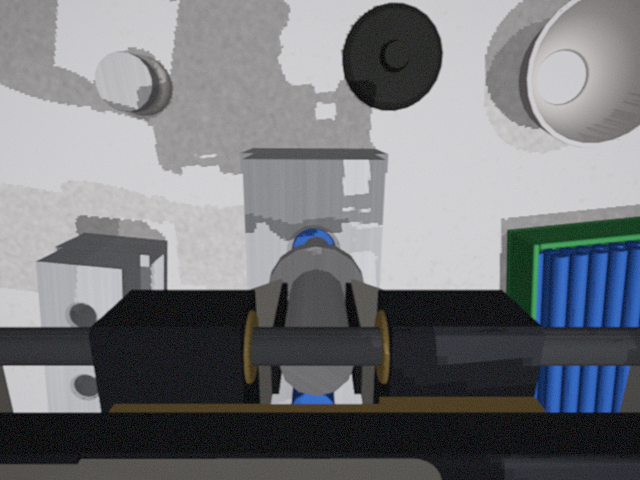

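>>> {"fn": "send_rows", "kwargs": {
  "steps": "-0.001 0 -0.0085 0 0.007 0.004; 0 0 0 0 0 0"
}}

```text
clock: 9.6
ee_pos: [0.583, -0.1264, 0.2347]
ee_rot: [-0.705, 0.707, -0.037, 0.043]
ft_force: [0.6, -0.1, -3.3]
finger_gap: 0.0231
```

```bash
python3 - <<'E'
from h import *
goal([.5815,-.1245,.146],-.112)
P,M,o=pose()
c=capture("side");d=capture("scene");cv2.imwrite("pics/s6.png",np.hstack([cv2.resize(c["image"][175:265,340:415],(400,480)),cv2.resize(d["image"][205:280,210:285],(400,400))[:, :] if 0 else cv2.resize(d["image"][195:285,210:285],(400,480))]))
for z in(.138,.115):print(z,"side",proj(c,np.array([.5805,-.125,z])),"scene",proj(d,np.array([.5805,-.125,z])))
E
```

```text
t 9.6 pos [ 0.583  -0.1264  0.2347] j [-0.34  0.47  1.33  0.    1.33 -0.23] F [ 0.6 -0.1 -3.3] gap 0.0231
shift now-axes [-0.0024  0.0886  0.0019] shift goal-axes [-0.0017  0.0887  0.0018] rot [ 0.0014 -0.0012  0.0074]
0.138 side [374.736445   226.29678509] scene [247.59407017 242.29579633]
0.115 side [373.72903162 235.27494375] scene [249.13416639 250.25836223]
```

View pics/s6.png

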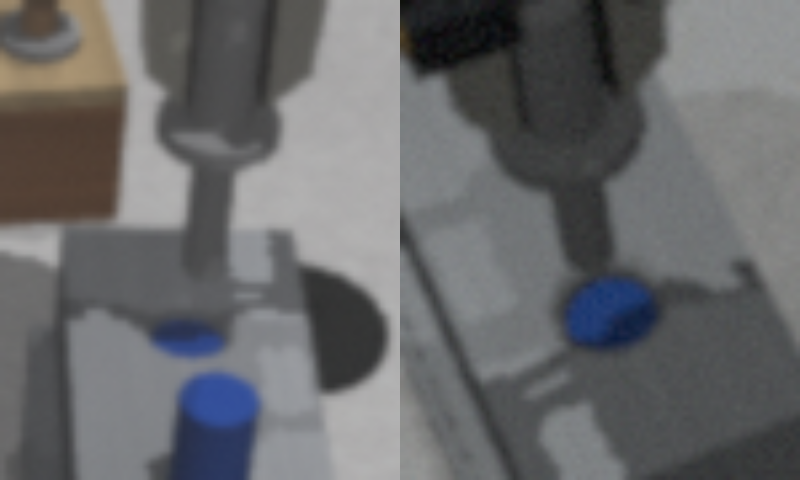

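>>> {"fn": "send_rows", "kwargs": {
  "steps": "-0.003 0 0.0005 0.001 -0.001 0.007; 0 0.015 0 0 0 0; 0 0.01 0 0 0 0; 0 0 0 0 0 0"
}}

```text
clock: 10.2
ee_pos: [0.5794, -0.1248, 0.207]
ee_rot: [0.706, -0.706, 0.04, -0.039]
ft_force: [0.2, 0.4, -2.6]
finger_gap: 0.0235
```

```bash
python3 - <<'E'
from h import *
goal([.580,-.1255,.146],-.112)
P,M,o=pose()
c=capture("side");d=capture("scene");cv2.imwrite("pics/s7.png",np.hstack([cv2.resize(c["image"][175:265,340:415],(400,480)),cv2.resize(d["image"][195:285,210:285],(400,480))]))
E
```

```text
t 10.2 pos [ 0.5794 -0.1248  0.207 ] j [-0.34  0.49  1.38  0.    1.28 -0.23] F [ 0.2  0.4 -2.6] gap 0.0235
shift now-axes [ 0.0008  0.061  -0.0006] shift goal-axes [ 0.0007  0.061  -0.0006] rot [-0.0006  0.0001 -0.0018]
```

View pics/s7.png

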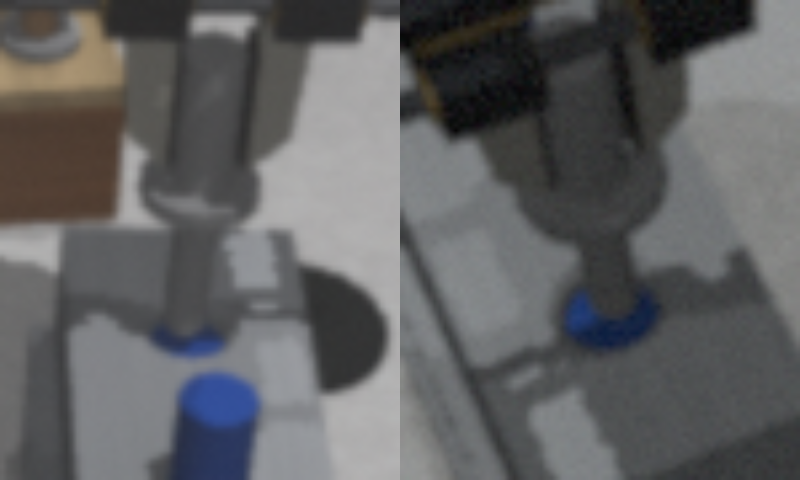

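Tip is over the stub in both views (side ~187 vs 188; scene ~610 vs 612 in the crop). Push.

>>> {"fn": "send_rows", "kwargs": {
  "steps": "0.0005 0.004 -0.0005 0 0 0; 0 0.004 0 0 0 0; 0 0.005 0 0 0 0; 0 0.006 0 0 0 0; 0 0.006 0 0 0 0"
}}

```text
clock: 10.92
ee_pos: [0.5815, -0.1261, 0.184]
ee_rot: [-0.706, 0.706, -0.038, 0.041]
ft_force: [-1.1, 0.0, -0.3]
finger_gap: 0.0233
```

```bash
python3 - <<'E'
from h import *
goal([.580,-.1255,.146],-.112)
E
```

```text
t 10.93 pos [ 0.5815 -0.1261  0.184 ] j [-0.34  0.51  1.41  0.    1.22 -0.23] F [-1.1  0.  -0.3] gap 0.0233
shift now-axes [-0.0018  0.038   0.0004] shift goal-axes [-0.0016  0.038   0.0004] rot [0.001  0.0002 0.0048]
```

>>> {"fn": "send_rows", "kwargs": {
  "steps": "-0.0015 0.006 0.0004 0.001 0 0.005; 0 0.007 0 0 0 0; 0 0.007 0 0 0 0; 0 0.006 0 0 0 0; 0 0.004 0 0 0 0; 0 0 0 0 0 0"
}}

```text
clock: 11.68
ee_pos: [0.5791, -0.1251, 0.1496]
ee_rot: [0.706, -0.706, 0.041, -0.038]
ft_force: [-0.1, -0.7, -3.3]
finger_gap: 0.0234
```

```bash
python3 - <<'E'
from h import *
goal([.580,-.1255,.146],-.112)
P,M,o=pose()
c=capture("side");d=capture("scene");cv2.imwrite("pics/s8.png",np.hstack([cv2.resize(c["image"][165:285,330:430],(400,480)),cv2.resize(d["image"][195:315,210:310],(400,480))]))
E
```

```text
t 11.68 pos [ 0.5791 -0.1251  0.1496] j [-0.34  0.54  1.45  0.    1.15 -0.23] F [-0.1 -0.7 -3.3] gap 0.0234
shift now-axes [ 0.0009  0.0036 -0.0003] shift goal-axes [ 0.0009  0.0036 -0.0003] rot [-0.001   0.0001 -0.0043]
```

View pics/s8.png

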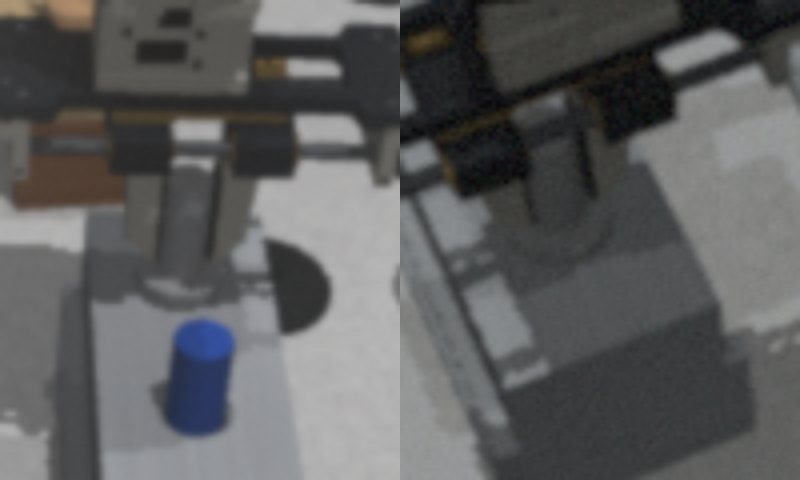

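>>> {"fn": "send_rows", "kwargs": {
  "steps": "0.001 0.003 0 -0.001 0 -0.004; 0 0.002 0 0 0 0; 0 0 0 0 0 0"
}}

```text
clock: 12.15
ee_pos: [0.5808, -0.1254, 0.1458]
ee_rot: [-0.706, 0.706, -0.039, 0.04]
ft_force: [0.7, 0.3, -3.3]
finger_gap: 0.0231
```

>>> {"fn": "send_rows", "kwargs": {
  "steps": "0 0.002 0 0 0 0; 0 0.0015 0 0 0 0; 0 0 0 0 0 0"
}}

```text
clock: 12.52
ee_pos: [0.581, -0.1255, 0.1461]
ee_rot: [-0.705, 0.707, -0.038, 0.041]
ft_force: [-0.1, 0.1, -3.2]
finger_gap: 0.0238
```

>>> {"fn": "send_rows", "kwargs": {
  "steps": "0 0.004 0 0 0 0.002; 0 0 0 0 0 0"
}}

```text
clock: 12.78
ee_pos: [0.5817, -0.1258, 0.1463]
ee_rot: [-0.705, 0.707, -0.037, 0.042]
ft_force: [0.2, 0.0, -3.3]
finger_gap: 0.0236
```

>>> {"fn": "send_rows", "kwargs": {
  "steps": "0 0.003 0 0 0 0.003"
}}

```text
clock: 12.9
ee_pos: [0.5822, -0.126, 0.1456]
ee_rot: [-0.705, 0.707, -0.037, 0.042]
ft_force: [-8.7, 3.1, 26.7]
finger_gap: 0.0238
```

```bash
python3 - <<'E'
from h import *
goal([.580,-.1255,.146],-.112)
c=capture("side");d=capture("scene");cv2.imwrite("pics/s9.png",np.hstack([cv2.resize(c["image"][205:265,350:400],(400,480),interpolation=2),cv2.resize(d["image"][225:285,220:270],(400,480),interpolation=2)]))
goal([.580,-.1255,.146],-.112)
E
```

```text
t 12.9 pos [ 0.5822 -0.126   0.1456] j [-0.34  0.55  1.46 -0.    1.13 -0.23] F [-8.7  3.1 26.7] gap 0.0238
shift now-axes [-0.0022 -0.0004  0.0003] shift goal-axes [-0.0022 -0.0004  0.0003] rot [0.0035 0.0006 0.0064]
t 13.0 pos [ 0.5822 -0.126   0.1457] j [-0.34  0.55  1.46 -0.    1.13 -0.23] F [-5.8  0.6 17.5] gap 0.0236
shift now-axes [-0.0022 -0.0003  0.0003] shift goal-axes [-0.0022 -0.0003  0.0003] rot [0.0035 0.0006 0.0064]
```

View pics/s9.png

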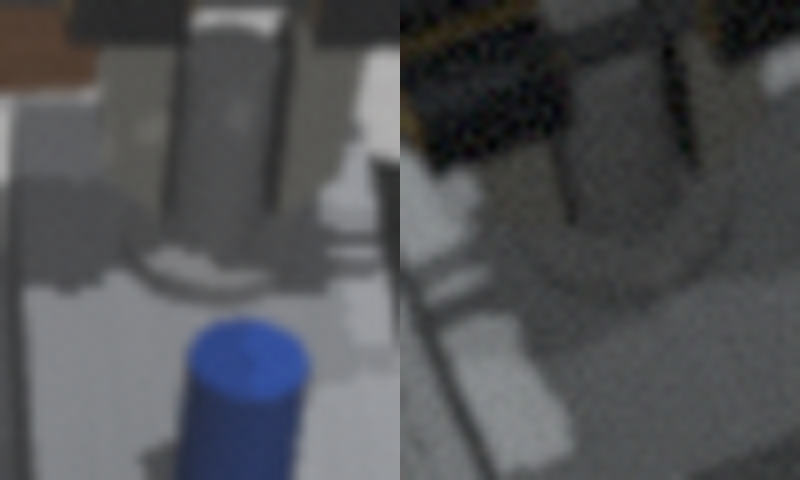

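Collar is on the block (26 N contact). Relax, open, retreat upward.

>>> {"fn": "send_rows", "kwargs": {
  "steps": "0 0 0 0 0 0; 0 -0.0005 0 0 0 0; 0 0 0 0 0 0"
}}

```text
clock: 13.38
ee_pos: [0.5823, -0.1261, 0.1458]
ee_rot: [-0.705, 0.707, -0.037, 0.041]
ft_force: [-2.2, 0.2, 4.0]
finger_gap: 0.0233
```

>>> {"fn": "send_rows", "kwargs": {
  "steps": "0 0 0 0 0 0; 0 0 0 0 0 0; 0 0 0 0 0 0; 0 0 0 0 0 0; 0 0 0 0 0 0; 0 0 0 0 0 0; 0 0 0 0 0 0; 0 0 0 0 0 0",
  "gripper": 0.09
}}

```text
clock: 14.38
ee_pos: [0.5827, -0.1262, 0.1452]
ee_rot: [-0.705, 0.707, -0.037, 0.042]
ft_force: [0.7, -0.5, 0.1]
finger_gap: 0.0895
```

>>> {"fn": "send_rows", "kwargs": {
  "steps": "0 -0.01 0 0 0 0; 0 -0.02 0 0 0 0; 0 -0.03 0 0 0 0; 0 -0.03 0 0 0 0; 0 -0.03 0 0 0 0; 0 -0.03 0 0 0 0; -0.04 0 0.02 0 0 0; -0.04 0 0.03 0 0 0; 0 0 0 0 0 0; 0 0 0 0 0 0"
}}

```text
clock: 15.62
ee_pos: [0.5069, -0.0662, 0.3063]
ee_rot: [-0.704, 0.708, -0.034, 0.045]
ft_force: [-0.5, -0.8, -0.5]
finger_gap: 0.0899
```

```bash
python3 - <<'E'
from h import *
c=capture("side");d=capture("scene");cv2.imwrite("pics/sA.png",np.hstack([cv2.resize(c["image"][195:345,330:430],(400,600),interpolation=2),cv2.resize(d["image"][165:330,185:305],(400,600),interpolation=2)]))
w=capture("wrist");cv2.imwrite("pics/wA.png",w["image"])
E
```

```text
(no output)
```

View pics/sA.png

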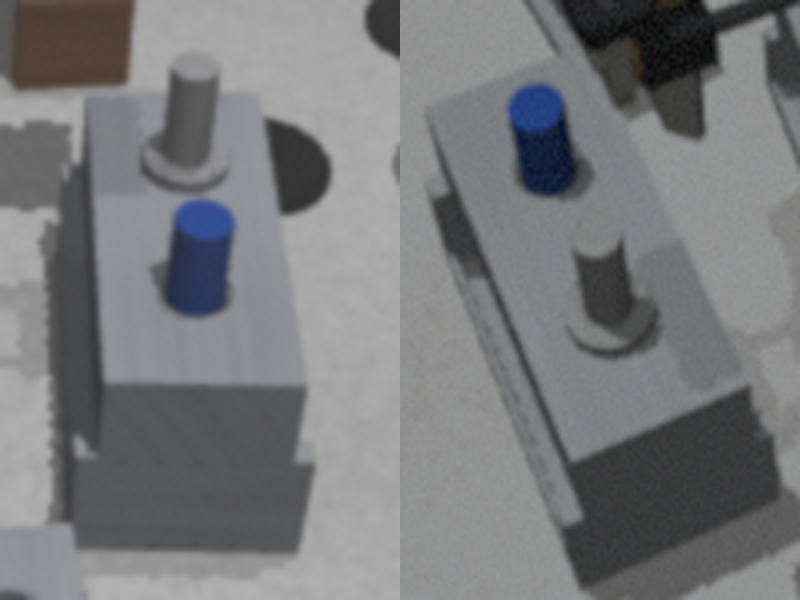

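View pics/wA.png

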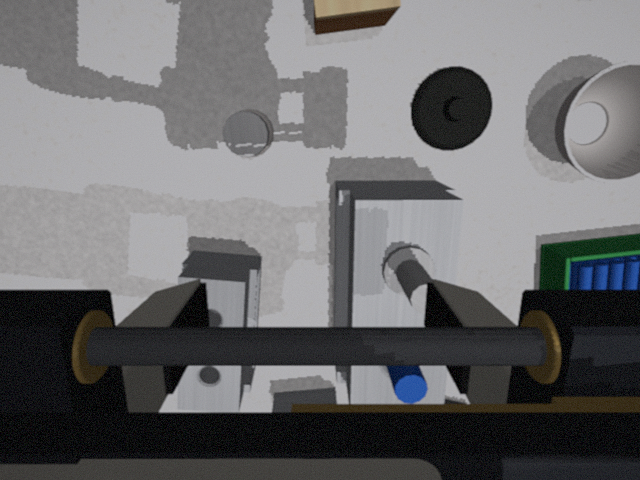

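```bash
python3 - <<'E'
from h import *
d=capture("scene");c=capture("side")
print("handle top scene/side",onz(d,185+(597-400)*.3,165+238*.275,.178),onz(c,330+195*.25,195+68*.25,.178))
o=r.get_obs();print(o["clock"],o["ft_force"],np.abs(o["joint_vel"]).max())
print(r.sign_off())
E
```

```text
handle top scene/side [ 0.58374456 -0.12093485  0.178     ] [ 0.58349455 -0.13148253  0.178     ]
15.875 [-0.40394654 -0.49770415 -1.41261028] 0.005495632637995897
the job is handed in; nothing more can be done
None
```

The job is handed in at about 16 s. The drift was gripped by its handle, lifted out of the rack and pushed down through the stub's bore. Its collar came to rest on the block, and I released it and drew the gripper clear.

**Last checks that agreed:**
- **Seating:** on a deliberate press I read about 27 N against the block. The TCP stopped at about 0.146 m, which is the height I expected with the collar on the block.
- **Drift:** it stands upright in the side and scene pictures.
- **Whole rod:** it looks unmoved in those same pictures.
- **Robot:** it was touching nothing, with wrist force near zero.

**What I could not confirm or what disagreed:**
- **Stub in the tray:** I did not see it directly, because it lies under the block. I infer it dropped: the force rose while pushing and went back to the drift's weight alone. The seated drift's tip also sits 12 mm below the block's underside.
- **Camera heights:** the scene and side cameras disagreed by about 10 mm in y for the handle top, an offset present from the start. I relied on the wrist camera and relative views instead.

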